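# Fasten the long lens case at the microscope bench

### The job

Two dark grey instrument cases stand on the microscope bench with their draw latches undone. Fasten the longer case: swing its wire loop over so that it drops behind the keeper hook on the cap, then press its lever down past centre until it lies flat and stays there. Do not touch the shorter case, which is still to be filled.

Things in the scene. Friction and masses are not known exactly. Their poses are not given: they have to be found in the camera images.
- long_case: The longer dark grey plastic case, 260 x 120 x 60 mm (x, y, z), fixed. Main part x -155 to +20 mm, then a springy gasket and the cap, x +30 to +105 mm, which the latch draws in by some 5 mm. Origin: on the underside, directly below the lever's pivot; z up, x along the case from the lever towards the cap. Its steel draw latch stands on the flat top (z = 60 mm), in the plane y = 0.
- lever (a joint): Angle (rad) of that case's lever about a y-parallel pivot at x 0, z 76 mm: 0 = flat, closed, pointing to -x, upper face at z 83 mm; grows as it rises (stop 1.5). Plate 24 mm wide, 54 mm from pivot to end plus 10 mm tab; upper face 7 mm off the pivot, towards the cap when raised. Stays where left; closing the hooked latch takes about 5 N at its end; below 0.2 rad it is past centre.
- bail_bar (a point): Middle of the cross bar of that case's wire loop (6 mm wire, 50 mm wide), along the case's y. The loop's free hinge is on the lever, 22 mm from its pivot, 80 mm from the bar. At start it stands up from the lever, leaning to -x, bar about 40 mm above the lever's end. Pushed to +x past upright it falls by itself, bar onto the keeper plate beyond the hook, about x 67 mm, z 69 mm.
- keeper (a point): Top of the keeper hook on the long case's cap, in the case's plane y = 0: a 30 mm wide steel tongue, 4 mm thick, standing 13 mm above its plate (top at z 66 mm) and leaning away from the lever. The loop's bar must lie beyond it (+x side); lowering the lever then pulls the bar against it and draws the cap in.
- short_case: The shorter dark grey case, 160 x 90 x 60 mm (main part x -65 to +20 mm, cap +30 to +95 mm), fixed, with an identical latch, undone. Origin: on the underside directly below its lever's pivot; x from its lever towards its cap. Leave it alone.

How it is judged:
On the way:
1. the loop's bar lies down beyond the keeper hook of the long case (x of bail_bar in the frame of long_case above 0.06 m and z of bail_bar in the frame of long_case below 0.075 m), for 0.2 s.
At the end, for the whole second after the job is handed in: The long case's lever lies flat (within 0.12 rad) and stays there, with the loop's bar still down behind the keeper hook (its middle less than 77 mm above the bench, more than 50 mm along the case from the pivot), so that the cap is drawn in (value of joint lever below 0.12 rad and x of bail_bar in the frame of long_case above 0.05 m and z of bail_bar in the frame of long_case below 0.077 m); the robot touches nothing.
It fails at once if the robot touches the short case or its latch (contact force between the arm and short_case above 1 N).
It fails at once if the robot's fingers touch the short case or its latch (contact force between the fingers and short_case above 1 N).
It also fails if it takes over 42 s, if anything falls off the work surface, if the arm or the gripper's body presses on something with over 40 N, if the wrist force passes 120 N, or if a joint passes its speed limit or range.

### The arm

A 6-joint arm with a two-finger parallel gripper is mounted at the origin on the work surface. World frame = base frame: x ahead of the robot, y to its left, z up, the work surface at z = 0. Lengths are in m, angles in rad, forces in N, time in s.
With the tool pointing down it reaches from about 0.425 to 0.95 m from the base axis. Payload 14.7 kg.
Tool frame: the origin (TCP) lies between the finger pads; the fingertips stand 17 mm ahead of it and the grasp point (between the pads) lies 2 mm behind it; z points along the fingers, y is the line along which they close (so a half turn about z gives the same grasp; the last joint's range is limited). The gripper opens to 85 mm and grips with 20 to 120 N. Pads are 22 mm wide; open, the fingers measure 114 mm over their backs; the gripper's body (76 mm by 85 mm) begins 54 mm behind the grasp point. The pads swing forward as they close: fully open they stand 13 mm farther back than shut.
Start: joints at [-1.27, 0.48, 1.596, -0, 1.065, -0.047], TCP at [0.222, -0.611, 0.248] pointing down, gripper open.
Joint ranges: [-2.75, 2.75], [-0.82, 2.05], [0.23, 2.67], [-1.56, 4.7], [0.09, 2.69], [-2.92, 2.92]. Speed limits (rad/s): [1.89, 1.89, 2.39, 3.01, 3.01, 3.01].

### API

Orientations are given as a rotation vector (axis times angle).
In Python, from cell import arm gives the robot as it stands.
- The arm moves only by the shell command python3 -m crank 'ROWS' [FORCE]. ROWS is JSON, a list of rows, each a list of 7 numbers: the shift along the tool's x, y, z in units of 25 mm (1.0 is 25 mm), then the turn, a rotation vector about the tool's x, y, z in units of 6 degrees (1.0 is 6 degrees), then the closure, from 0 (fully open) to 1 (shut). A call has 1 to 12 rows; each row is the pose to reach, as a shift and turn from the pose commanded when the call began, along the tool's axes at that moment; what a row does not reach only later rows make up. A row lasts 1/8 s, in which the tool goes at most 62.5 mm and 10.7 degrees, less where a joint would pass 70% of its speed; a pose out of reach is approached as far as the arm can. A call with a gripper value outside its range is refused whole. The fingers move at their own pace and stop on an object; FORCE is the grip in N (left out, the last holds). Time passes only in rows, so rows that repeat a pose let the fingers close. It gives the time, the measured TCP pose, the force, the opening and the grip force at its end, in the units of the state.
- arm.read_state(): the state, without advancing time (a new reading comes with each control period).
- arm.get_image(name): name is "side" or "top" or "wrist"; returns (picture, depth): 420x560x3 uint8, blue, green, red; 420x560 float32, m along the optical axis (not along the pixel's ray), 0 where there is no reading.
- arm.camera_info(name): a dict with "camera_matrix" (3x3 intrinsics, pixels), "R" (3x3) and "t" (3): a world point X has camera coordinates R X + t. Camera axes: x right, y down, z forward; pixel columns grow to the right and rows downward; lengths in m; the calibration is good to about 2 mm. A picture is of the moment at which its call begins: read the wrist's pose just before it. camera_info takes no time and is no camera call; for the wrist camera it gives the pose at the moment of the call.
- arm.hand_in(): hands the job in; it is judged then, once.
The state is a dict: "t": time; "q": joint angles; "dq": joint speeds; "effort": joint torques, N m; "tool_pos": TCP position; "orientation": TCP orientation; "wrist_force": force on the tool from outside, world axes, zero at the start; "wrist_torque": the same for the moment, N m; "gripper_width": finger opening in m; "grip_force": force on a finger pad.
Only numpy, scipy, OpenCV 4.12 (cv2) and the standard library are available. Lean on these libraries where they do the work, as an engineer would, in place of code of your own. Each camera call takes 0.05 s, during which the arm holds its last target. There are 200 camera calls.

## Working session

There is one attempt and no reset: what is moved stays moved. The work goes in short steps, Python scripts to look and compute and a shell command to move; the robot and the scene stay as the last step left them, time stands still between calls to the robot, and variables do not carry over. Pictures are saved under pics/ and viewed, at most 10 in all, crops included, and the job is handed in when it is done.

```bash
mkdir -p pics
cat > h.py <<'E'
import numpy as np, cv2
from cell import arm
from scipy.spatial.transform import Rotation as Rn
def grab(n):
    ci=arm.camera_info(n); im,d=arm.get_image(n); return im,d,ci
def cloud(d,ci):
    K=np.array(ci["camera_matrix"]);R=np.array(ci["R"]);t=np.array(ci["t"])
    v,u=np.mgrid[:d.shape[0],:d.shape[1]]
    c=np.stack([(u-K[0,2])/K[0,0]*d,(v-K[1,2])/K[1,1]*d,d],-1)
    P=(c-t)@R; P[d==0]=np.nan; return P
E
python3 - <<'E'
from h import *
for n in("top","side"):
    im,d,ci=grab(n); cv2.imwrite(f"pics/{n}0.png",im); np.savez(f"{n}0.npz",P=cloud(d,ci),im=im)
    R=np.array(ci["R"]);print(n,-R.T@ci["t"],R[2])
s=arm.read_state();print(s["t"],s["tool_pos"],s["orientation"],Rn.from_rotvec(s["orientation"]).as_matrix())
E
```

```text
top [0.40136842 0.002128   0.84862861] [ 0.1891806  -0.03403015 -0.98135246]
side [ 0.30448392 -0.49521258  0.50372026] [ 0.32615022  0.69465846 -0.64115183]
0.1 [ 0.22144087 -0.61073969  0.24771742] [-3.09312456e+00 -5.43320929e-01  1.97595722e-04] [[ 9.40138084e-01  3.40793607e-01 -3.16365021e-04]
 [ 3.40793747e-01 -9.40137474e-01  1.07370260e-03]
 [ 6.84843705e-05 -1.11724393e-03 -9.99999374e-01]]
```

View pics/top0.png

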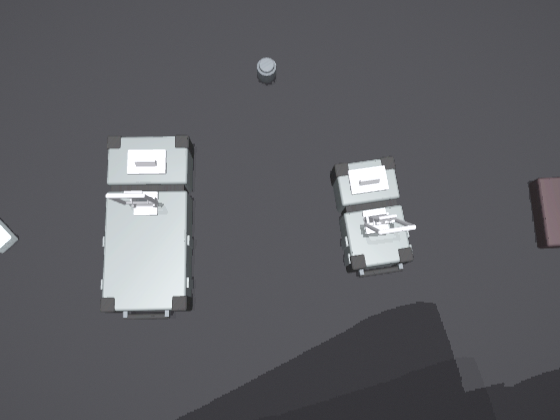

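View pics/side0.png

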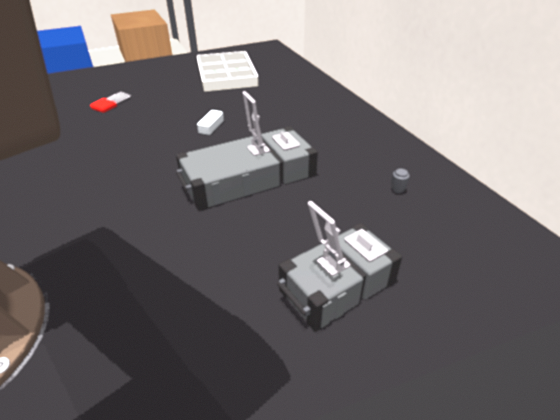

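The top view shows the long case at columns 103–190, rows 137–318, with its latch base near (146,205) and keeper near (146,161). The short case is at columns 335–410. In both, the loops stand raised. Next I measure the long case.

Run:
```python
from h import *
f=np.load("top0.npz");P=f["P"]
z=P[...,2]
v,u=np.mgrid[:420,:560]
for nm,c0,c1,r0,r1,L in(("long",90,205,125,325,.26),("short",320,420,150,280,.16)):
    reg=(u>c0)&(u<c1)&(v>r0)&(v<r1)
    m=reg&(z>.05)&(z<.068)
    q=P[m]; print(nm,m.sum(),"z med",np.median(q[:,2]))
    (c,s,a)=cv2.minAreaRect((q[:,:2]*1000).astype(np.float32)); print(c,s,a)
    yaw=np.deg2rad(a)
    while yaw>np.pi/4: yaw-=np.pi/2
    while yaw<-np.pi/4: yaw+=np.pi/2
    ex=np.array([np.cos(yaw),np.sin(yaw)]);ey=np.array([-ex[1],ex[0]])
    off=(105-155)/2 if nm=="long" else 15
    o=np.array(c)-off*ex
    print("yaw",yaw,"origin",o)
    h=P[reg&(z>.068)]
    l=np.c_[(h[:,:2]*1000-o)@np.c_[ex,ey],h[:,2]*1000]
    for a in range(65,200,8):
        k=l[(l[:,2]>=a)&(l[:,2]<a+8)]
        if len(k):print(a,len(k),np.round(k.min(0)),np.round(np.median(k,0)),np.round(k.max(0)))
g=np.load("side0.npz");Q=g["P"];q=Q[85:205,175:320].reshape(-1,3)
np.save("q.npy",q)
for lo,hi in((.05,.068),(.1,.22)):
    k=q[(q[:,2]>lo)&(q[:,2]<hi)];k=k[(k[:,1]>.05)&(k[:,1]<.5)];print("side",len(k),k.min(0),np.median(k,0),k.max(0), cv2.minAreaRect((k[:,:2]*1000).astype(np.float32)))
```

```text
long 13831 z med 0.05936167888120837
(537.7107543945312, 181.20632934570312) (262.1768493652344, 125.8947982788086) 1.1622298955917358
yaw 0.02028473834318572 origin [562.70561119 181.71341303]
65 64 [ -7. -26.  68.] [57.  1. 70.] [77. 28. 73.]
73 133 [ -7. -16.  73.] [58.  2. 78.] [63. 16. 81.]
81 6 [ -1. -14.  82.] [ 1. 11. 85.] [ 5. 11. 87.]
89 22 [ -8. -23.  92.] [-2.  4. 95.] [ 1. 19. 97.]
97 81 [ -9. -24.  97.] [-6.  7. 99.] [ -1.  21. 105.]
105 12 [-11. -24. 105.] [ -8.  20. 109.] [ -6.  22. 112.]
113 14 [-11. -24. 113.] [-10.  20. 117.] [ -6.  24. 121.]
121 23 [-11. -24. 122.] [ -7.  -3. 126.] [ -5.  21. 128.]
129 15 [-12. -24. 129.] [-10.  20. 132.] [ -1.  23. 135.]
137 54 [-13. -24. 137.] [ -2.   1. 140.] [  1.  23. 145.]
145 11 [-14. -25. 146.] [-12. -23. 150.] [-10.  21. 153.]
153 10 [-15. -24. 154.] [-14.  -1. 157.] [-10.  22. 160.]
161 10 [-16. -25. 163.] [-15. -22. 166.] [-12.  23. 168.]
169 34 [-17. -24. 169.] [-16.  -2. 175.] [-11.  22. 177.]
177 157 [-17. -24. 177.] [-14.   2. 179.] [-11.  25. 182.]
short 5714 z med 0.059871061900660646
(555.7283935546875, -154.0376
[... 701 characters left out ...]
.] [-22. -19. 148.] [-19.  24. 153.]
153 15 [-28. -22. 153.] [-24.  22. 156.] [-22.  25. 161.]
161 11 [-28. -23. 162.] [-26.  22. 164.] [-24.  25. 167.]
169 165 [-34. -23. 170.] [-31.   1. 175.] [-27.  25. 177.]
177 19 [-34. -20. 177.] [-31.   3. 178.] [-29.  20. 179.]
side 4422 [0.40433685 0.11574552 0.05001641] [0.51832071 0.16425973 0.06079614] [0.67031411 0.24575287 0.06798778] ((537.161865234375, 181.6432647705078), (262.98785400390625, 126.30205535888672), 1.685280680656433)
side 339 [0.5447064  0.15686241 0.10010316] [0.55197716 0.1842141  0.13942536] [0.56436911 0.20767127 0.18181164] ((554.4818115234375, 182.4070281982422), (18.874401092529297, 50.71974563598633), 2.453794240951538)
```

```bash
cat >> h.py <<'E'
YAW=.025; O=np.array([.5624,.182,0]); C=Rn.from_euler('z',YAW).as_matrix()
DOWN=C@np.diag([1,-1,-1.])
def plan(*ts):   # ts in case frame (mm): TCP targets; prints units of shift/turn
    s=arm.read_state(); R=Rn.from_rotvec(s["orientation"]).as_matrix(); p=np.array(s["tool_pos"])
    print("t",s["t"],"case mm",np.round((p-O)@C*1000,1),"F",np.round(s["wrist_force"],1),"w",s["gripper_width"])
    for t in ts:
        w=O+C@np.array(t)/1000
        print(t,"world",np.round(w,3),"rows",np.round(R.T@(w-p)/.025,2),np.round(np.rad2deg(Rn.from_matrix(R.T@DOWN).as_rotvec())/6,2))
E
python3 - <<'E'
from h import *
plan((-250,-640,320),(-120,-430,320),(-60,0,320),(-60,0,200),(-56,0,175))
E
```

```text
t 0.1 case mm [-360.7 -784.   247.7] F [ 0.5 -0.5 -0.4] w 0.08550398416457039
(-250, -640, 320) world [ 0.328 -0.464  0.32 ] rows [ 6.02 -4.06 -2.89] [-0.01  0.    3.08]
(-120, -430, 320) world [ 0.453 -0.251  0.32 ] rows [ 13.62 -10.38  -2.88] [-0.01  0.    3.08]
(-60, 0, 320) world [0.502 0.181 0.32 ] rows [ 21.35 -25.93  -2.86] [-0.01  0.    3.08]
(-60, 0, 200) world [0.502 0.181 0.2  ] rows [ 21.35 -25.92   1.94] [-0.01  0.    3.08]
(-56, 0, 175) world [0.506 0.181 0.175] rows [ 21.5  -25.87   2.94] [-0.01  0.    3.08]
```

```bash
python3 -m crank '[[2,-1.4,-2.9,0,0,1,1],[4,-2.7,-2.9,0,0,2,1],[6,-4.1,-2.9,0,0,3.08,1],[8.5,-6.2,-2.9,0,0,3.08,1],[11,-8.3,-2.9,0,0,3.08,1],[13.6,-10.4,-2.9,0,0,3.08,1],[14.7,-12.6,-2.9,0,0,3.08,1],[15.8,-14.8,-2.9,0,0,3.08,1],[17,-17,-2.9,0,0,3.08,1],[18,-19,-2.9,0,0,3.08,1],[19,-21,-2.9,0,0,3.08,1],[20,-23,-2.9,0,0,3.08,1]]'
python3 -c "
from h import *
plan((-60,0,320),(-60,0,200),(-56,0,175))"
```

```text
t: 1.6
tool_pos: [0.4887, 0.0498, 0.3208]
orientation: [3.141, 0.04, 0.0]
wrist_force: [0.8, -0.3, 0.5]
gripper_width: -0.0003
grip_force: 0.0
t 1.6 case mm [ -76.9 -130.4  320.8] F [ 0.8 -0.3  0.5] w -0.0003256185860507171
(-60, 0, 320) world [0.502 0.181 0.32 ] rows [ 0.68 -5.21  0.03] [ 0. -0.  0.]
(-60, 0, 200) world [0.502 0.181 0.2  ] rows [ 0.68 -5.21  4.83] [ 0. -0.  0.]
(-56, 0, 175) world [0.506 0.181 0.175] rows [ 0.84 -5.21  5.83] [ 0. -0.  0.]
```

```bash
python3 -m crank '[[0,0,0,0,0,0,1],[0,0,0,0,0,0,1]]'
python3 -c "
from h import *
plan((-60,0,320),(-60,0,200),(-56,0,175))"
```

```text
t: 1.85
tool_pos: [0.4886, 0.0478, 0.3206]
orientation: [3.141, 0.042, -0.001]
wrist_force: [0.2, 0.0, -0.0]
gripper_width: 0.0003
grip_force: 0.0
t 1.85 case mm [ -77.1 -132.3  320.6] F [ 0.2  0.  -0. ] w 0.0002867628985361509
(-60, 0, 320) world [0.502 0.181 0.32 ] rows [ 0.69 -5.29  0.02] [0.   0.01 0.01]
(-60, 0, 200) world [0.502 0.181 0.2  ] rows [ 0.7  -5.29  4.82] [0.   0.01 0.01]
(-56, 0, 175) world [0.506 0.181 0.175] rows [ 0.86 -5.29  5.82] [0.   0.01 0.01]
```

Settled: the commanded pose equals the measured pose. Now I go behind the bar.

```bash
python3 -m crank '[[0.7,-1.8,0,0,0,0,1],[0.7,-3.6,0,0,0,0,1],[0.7,-5.3,0,0,0,0,1],[0.7,-5.3,0,0,0,0,1],[0.7,-5.3,1.8,0,0,0,1],[0.7,-5.3,3.5,0,0,0,1],[0.7,-5.3,4.8,0,0,0,1],[0.7,-5.3,5.8,0,0,0,1],[0.7,-5.3,5.8,0,0,0,1],[0.7,-5.3,5.8,0,0,0,1]]'
python3 - <<'E'
from h import *
plan((26,0,175))
im,d,ci=grab("side"); cv2.imwrite("pics/side1.png",cv2.resize(im[60:220,150:350],None,fx=3,fy=3)); 
q=cloud(d,ci)[60:220,150:350].reshape(-1,3);l=(q-O)@C*1000
k=l[(abs(l[:,1])<60)&(l[:,2]>100)&(l[:,2]<260)&(abs(l[:,0])<120)]
for a in range(100,260,10):
    m=k[(k[:,2]>=a)&(k[:,2]<a+10)]
    if len(m):print(a,len(m),np.round(m.min(0)),np.round(m.max(0)))
E
```

```text
t: 3.1
tool_pos: [0.5037, 0.1797, 0.1767]
orientation: [-3.141, -0.038, -0.001]
wrist_force: [0.6, 0.9, 0.3]
gripper_width: -0.0004
grip_force: 0.0
t 3.1 case mm [-58.7  -0.9 176.7] F [0.6 0.9 0.3] w -0.0003640812109086063
(26, 0, 175) world [0.588 0.183 0.175] rows [ 3.39 -0.04  0.07] [-0.   -0.01 -0.01]
100 55 [-10. -24. 100.] [  2.  24. 110.]
110 38 [-11. -24. 110.] [  1.  25. 120.]
120 38 [-11. -25. 120.] [ -4.  23. 130.]
130 48 [-13. -26. 130.] [ -0.  24. 140.]
140 34 [-14. -25. 140.] [ -0.  24. 150.]
150 30 [-52. -24. 151.] [ -9.  23. 160.]
160 75 [-71. -24. 160.] [-10.  25. 170.]
170 117 [-71. -25. 170.] [-10.  25. 180.]
180 96 [-71. -22. 180.] [-12.  22. 190.]
190 64 [-71. -17. 190.] [-50.   5. 200.]
200 54 [-73. -34. 200.] [-48.  24. 210.]
210 123 [-74. -42. 210.] [-47.  36. 220.]
220 117 [-77. -50. 220.] [-48.  45. 230.]
230 155 [-77. -58. 230.] [-48.  50. 240.]
240 130 [-78. -60. 240.] [-44.  48. 250.]
250 161 [-80. -60. 250.] [-41.  10. 260.]
```

View pics/side1.png

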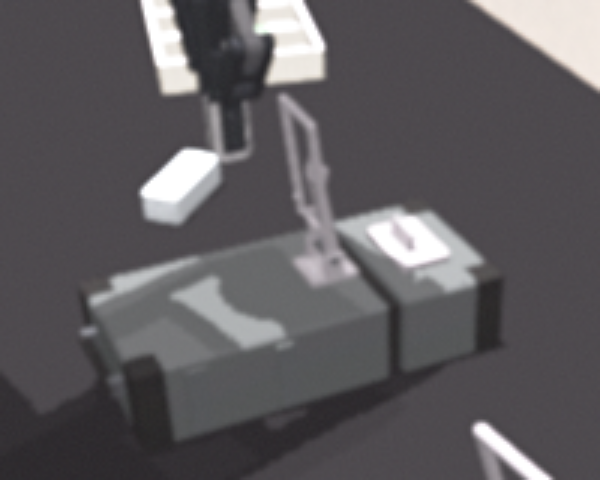

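The fingertips (crop 232,150) stand behind the bar (crop 285–315, 95–125), about 30 mm short of it and at the right height. I push +x.

```bash
python3 -m crank '[[0.6,0,0,0,0,0,1],[1.0,0,0,0,0,0,1],[1.3,0,0,0,0,0,1],[1.6,0,0,0,0,0,1],[1.9,0,0,0,0,0,1],[2.2,0,0,0,0,0,1],[2.5,0,0,0,0,0,1],[2.8,0,0,0,0,0,1],[3.1,0,0,0,0,0,1],[3.4,0,0,0,0,0,1],[3.4,0,0,0,0,0,1],[3.4,0,0,0,0,0,1]]'
python3 -m crank '[[0,0,0,0,0,0,1],[0,0,0,0,0,0,1],[0,0,0,0,0,0,1],[0,0,0,0,0,0,1]]'
python3 - <<'E'
from h import *
plan((26,0,143))
im,d,ci=grab("side"); cv2.imwrite("pics/side2.png",cv2.resize(im[60:220,150:350],None,fx=3,fy=3)); 
q=cloud(d,ci)[60:220,150:350].reshape(-1,3);l=(q-O)@C*1000
k=l[(abs(l[:,1])<60)&(l[:,2]>66)&(l[:,2]<200)&(abs(l[:,0])<120)]
for a in range(66,200,8):
    m=k[(k[:,2]>=a)&(k[:,2]<a+8)]
    if len(m):print(a,len(m),np.round(m.min(0)),np.round(m.max(0)))
E
```

```text
t: 4.65
tool_pos: [0.5877, 0.1827, 0.1757]
orientation: [3.141, 0.04, -0.001]
wrist_force: [-0.1, 0.5, -0.1]
gripper_width: -0.0002
grip_force: 0.0
t: 5.15
tool_pos: [0.588, 0.1828, 0.1758]
orientation: [-3.141, -0.04, -0.0]
wrist_force: [0.4, 0.4, 0.4]
gripper_width: 0.0
grip_force: 0.0
t 5.15 case mm [ 25.6   0.2 175.8] F [0.4 0.4 0.4] w 2.7036864121790324e-05
(26, 0, 143) world [0.588 0.183 0.143] rows [0.02 0.01 1.31] [-0. -0.  0.]
66 205 [-14. -28.  66.] [80. 31. 74.]
74 151 [ -7. -24.  74.] [68. 25. 82.]
82 77 [ -5. -26.  82.] [42. 24. 90.]
90 53 [ -8. -25.  90.] [26. 23. 98.]
98 65 [ -8. -27.  98.] [  4.  26. 106.]
106 17 [ -4. -11. 107.] [ -0.  14. 114.]
114 19 [ -5. -13. 115.] [  1.  12. 122.]
122 19 [ -6. -12. 122.] [ -2.  12. 130.]
130 32 [ -7. -12. 130.] [ -1.  13. 138.]
138 20 [ -4.  -9. 138.] [  1.  11. 143.]
154 12 [ 16.  -7. 160.] [ 33.  -5. 162.]
162 38 [ 13. -14. 163.] [ 36.   7. 170.]
170 55 [ 13. -15. 170.] [ 36.   5. 178.]
178 58 [ 13. -15. 178.] [ 36.   7. 186.]
186 54 [ 12. -15. 186.] [ 35.   5. 194.]
194 31 [ 13. -16. 194.] [ 31.  13. 200.]
```

View pics/side2.png

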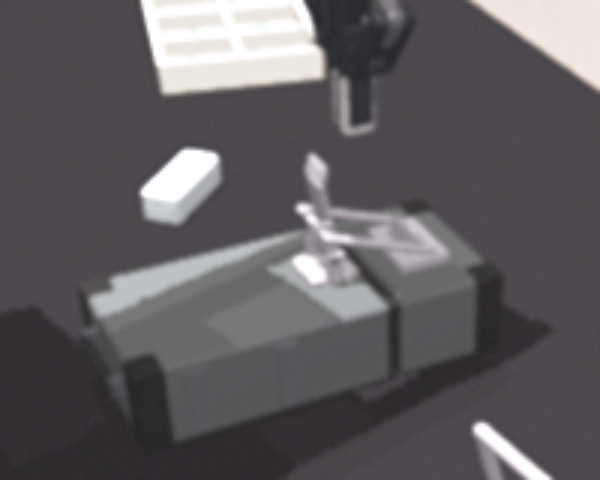

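The loop lies over the cap with its bar past the hook (crop 440,255), and the lever is upright at x about 0 (crop 317,170). Next I swing the lever down along its arc.

```bash
python3 -m crank '[[0,0,0.7,0,0,0,1],[0,0,1.35,0,0,0,1],[0,0,1.35,0,0,0,1],[-0.45,0,1.37,0,0,0,1],[-0.75,0,1.38,0,0,0,1],[-1.02,0,1.43,0,0,0,1],[-1.25,0,1.52,0,0,0,1],[-1.5,0,1.63,0,0,0,1],[-1.75,0,1.79,0,0,0,1],[-1.98,0,1.99,0,0,0,1],[-1.98,0,1.99,0,0,0,1]]'
python3 - <<'E'
from h import *
plan((-32,0,114),(-34.5,0,107),(-36,0,100),(-36,0,97))
im,d,ci=grab("side"); cv2.imwrite("pics/side3.png",cv2.resize(im[60:220,150:350],None,fx=3,fy=3));
E
```

```text
t: 6.58
tool_pos: [0.538, 0.1815, 0.1256]
orientation: [3.141, 0.04, -0.001]
wrist_force: [1.4, -0.1, 2.1]
gripper_width: 0.0001
grip_force: 1.3
t 6.575 case mm [-2.440e+01  1.000e-01  1.256e+02] F [ 1.4 -0.1  2.1] w 9.567752647458951e-05
(-32, 0, 114) world [0.53  0.181 0.114] rows [-0.3   0.01  0.47] [0.   0.01 0.  ]
(-34.5, 0, 107) world [0.528 0.181 0.107] rows [-0.4   0.01  0.75] [0.   0.01 0.  ]
(-36, 0, 100) world [0.526 0.181 0.1  ] rows [-0.46  0.01  1.03] [0.   0.01 0.  ]
(-36, 0, 97) world [0.526 0.181 0.097] rows [-0.46  0.01  1.15] [0.   0.01 0.  ]
```

View pics/side3.png

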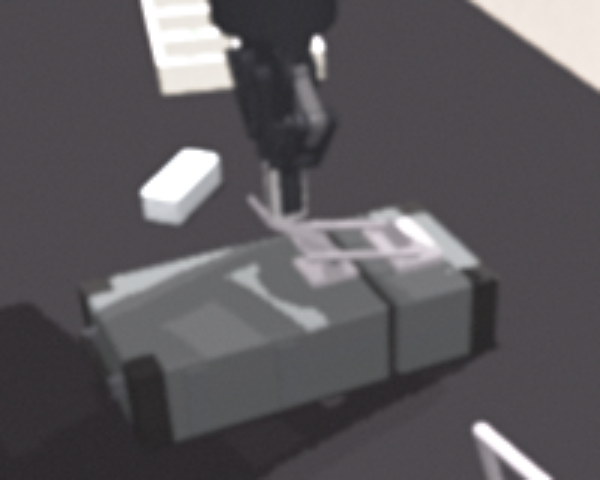

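The fingertips (crop 285,210) rest on the lever, which is about half down (end at 250,198). The loop still reaches over the keeper (crop 430,250). I continue down.

```bash
python3 -m crank '[[-0.15,0,0.23,0,0,0,1],[-0.3,0,0.47,0,0,0,1],[-0.36,0,0.61,0,0,0,1],[-0.41,0,0.75,0,0,0,1],[-0.44,0,0.88,0,0,0,1],[-0.46,0,1.0,0,0,0,1],[-0.46,0,1.06,0,0,0,1],[-0.46,0,1.06,0,0,0,1]]'
python3 -c "
from h import *
plan((-36,0,97))"
```

```text
t: 7.62
tool_pos: [0.5268, 0.1812, 0.0999]
orientation: [3.141, 0.04, -0.0]
wrist_force: [-2.5, -0.7, 9.5]
gripper_width: -0.0001
grip_force: 4.0
t 7.625 case mm [-35.6   0.1  99.9] F [-2.5 -0.7  9.5] w -9.622042177307409e-05
(-36, 0, 97) world [0.526 0.181 0.097] rows [-0.02  0.    0.11] [0. 0. 0.]
```

```bash
python3 -m crank '[[0,0,0.06,0,0,0,1],[0,0,0.06,0,0,0,1],[0,0,0.06,0,0,0,1]]'
python3 -m crank '[[0,0,-1,0,0,0,1],[0,0,-3,0,0,0,1],[0,0,-5,0,0,0,1],[-1.5,0,-6,0,0,0,1],[-3,0,-6,0,0,0,1],[-3,0,-6,0,0,0,1],[-3,0,-6,0,0,0,1]]'
python3 - <<'E'
from h import *
im,d,ci=grab("side"); cv2.imwrite("pics/side4.png",cv2.resize(im[60:220,150:350],None,fx=3,fy=3)); 
q=cloud(d,ci)[60:220,150:350].reshape(-1,3);l=(q-O)@C*1000
k=l[(abs(l[:,1])<40)&(l[:,2]>66)&(l[:,2]<150)&(l[:,0]>-100)&(l[:,0]<100)]
for a in range(-70,80,10):
    m=k[(k[:,0]>=a)&(k[:,0]<a+10)]
    if len(m):print(a,len(m),np.round(np.median(m[:,2])),np.round(m.min(0)),np.round(m.max(0)))
plan()
E
```

```text
t: 8.0
tool_pos: [0.5268, 0.1812, 0.0994]
orientation: [-3.141, -0.04, -0.0]
wrist_force: [-9.1, -2.1, 30.2]
gripper_width: 0.0001
grip_force: 15.1
t: 8.88
tool_pos: [0.4526, 0.1795, 0.2483]
orientation: [-3.141, -0.04, -0.001]
wrist_force: [0.4, 0.4, 0.3]
gripper_width: 0.0002
grip_force: 0.0
-70 17 87.0 [-64. -11.  85.] [-61.  14.  89.]
-60 33 84.0 [-60. -12.  81.] [-50.  13.  87.]
-50 38 84.0 [-50. -11.  80.] [-40.  12.  85.]
-40 39 84.0 [-40. -12.  81.] [-30.  13.  85.]
-30 58 83.0 [-29. -24.  73.] [-20.  26.  85.]
-20 70 82.0 [-20. -24.  66.] [-10.  24.  86.]
-10 73 81.0 [-10. -26.  66.] [-0. 15. 86.]
0 40 77.0 [  0. -24.  66.] [ 9. 19. 84.]
10 32 74.0 [ 10. -24.  66.] [20. 25. 77.]
20 26 73.0 [ 21. -24.  71.] [30. 24. 77.]
30 29 74.0 [ 30. -26.  68.] [40. 23. 76.]
40 69 68.0 [ 40. -27.  66.] [50. 26. 75.]
50 97 73.0 [ 50. -27.  66.] [60. 23. 81.]
60 32 67.0 [ 60. -26.  66.] [70. 26. 73.]
70 42 67.0 [ 70. -26.  66.] [77. 31. 68.]
t 8.925 case mm [-1.096e+02  2.000e-01  2.481e+02] F [0.9 0.2 0.2] w -0.00016451799628259699
```

View pics/side4.png

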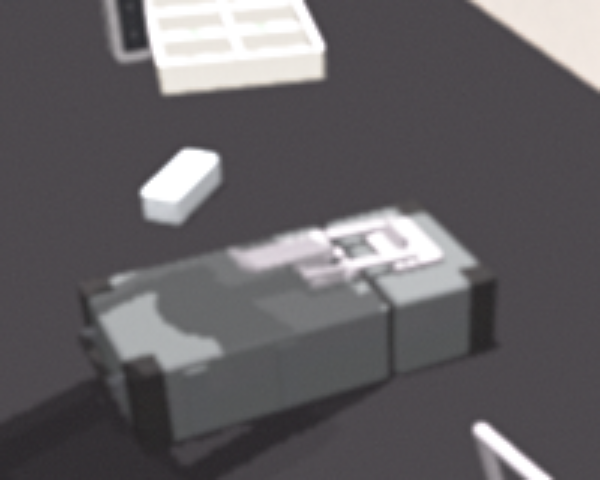

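The lever lies flat, with its face at z about 84 mm. The loop's legs run to x about 60 mm at z about 73 mm behind the hook, the cap gap has narrowed, and the gripper is clear.

```bash
python3 -c "
from cell import arm
print(arm.hand_in())"
```

```text
the job is handed in; nothing more can be done
None
```

I fastened the long case and handed the job in at about 9 s: the loop is behind the keeper hook, the lever lies flat and held after release, and the robot never went near the short case; no verdict came back.

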